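# Press the worn bush out of the bearing cap

## Task

Take the brass drift punch from its wooden holder and with it push the copper-coloured bush down through the bore of the bearing cap until it is out below the cap and comes up firm on the sprung buffer; there keep it still for about a second under a steady push of about 15 N, and never press on the bush or the cap with more than 25 N. Then put the drift back upright, fully home in its holder, let go of it, and leave the other things on the cabinet top where they are.

Things in the scene. Friction and masses are not known exactly. Their poses are not given: they have to be found in the camera images.
- drift_grip (a point): Centre of the square grip (22 x 22 mm, 45 mm tall) of a brass drift punch, about 420 g, that stands upright in a wooden holder. Below the grip is a round guard collar, 40 mm across, 6 mm thick, its upper face 22.5 mm below this point; fingertips close above the collar carry the push without slipping. z runs up the drift, away from its tip; x and y are square to the grip's flats.
- drift_tip (a point): Flat lower end of the drift's round shank, on its axis, 118.5 mm below drift_grip; axes as there. The shank is 18 mm in diameter and 90 mm long up to the collar.
- holder_mouth (a point): Centre of the mouth of the round hole in the drift's holder, a fixed wooden block 80 x 80 mm and 50 mm tall; z up. The hole is upright, 23 mm across and 40 mm deep; the shank stands on its floor.
- bore_mouth (a point): Centre of the mouth of the bore on the upper face of a grey cast iron bearing cap, 120 mm above the table; z up. The cap is a round boss 80 mm across and 40 mm thick with two ears along +-y, fixed on a blue stand (base 130 x 150 mm) that is open below the cap towards +-x. The bore is upright, 26 mm across, and goes right through the cap.
- bore_exit (a point): Lower end of the bore, at the cap's underside, 40 mm below bore_mouth. Under it stands a black rubber-headed sprung buffer, its height set anew each time and not measured: the driven bush meets it when the bush's upper face is somewhere from 2 to 16 mm below this point. From there the push rises by about 5 N for each mm; the buffer has 12 mm of travel.
- bush_top (a point): Centre of the upper face of a copper-coloured bush, 23 mm in diameter and 18 mm tall, seated in the bore, at the start 4 to 12 mm below its mouth; z up. It only slides straight down, with about 6 N of friction (1 N more for each 16 mm/s). Guide strips below the cap keep it from dropping; it stays where it is left, but springs back by 1 or 2 mm off the pressed buffer.
- hexset: yellow-handled hex keys upright in a black plastic holder, 40 x 90 x 70 mm; a bystander, leave it alone. Origin: a point on its underside.
- feeler: chrome feeler gauge case, 100 x 24 x 14 mm; a bystander, leave it alone. Origin: a point on its underside.
- greasetin: round grease tin with red band, 76 mm wide, 60 mm tall; a bystander, leave it alone. Origin: a point on its underside.
- sparebush: loose copper-coloured spare ring, 32 mm wide, 24 mm tall; a bystander, leave it alone. Origin: a point on its underside.
- hammer: hammer lying flat; a bystander, leave it alone. Origin: a point along its length, on its underside.
- bolttin: small open grey tin, 90 x 120 x 35 mm; a bystander, leave it alone. Origin: a point on its underside.
- wrench: wrench lying flat; a bystander, leave it alone. Origin: a point along its length, on its underside.
Things that resemble listed ones, but are neither listed nor needed, are in the scene too. Leave any turquoise look-alike of the part that bears bore_mouth alone. Of the things shaped like the part that bears holder_mouth, the wooden one is meant.

How it is judged:
By the outcome, as a careful person would: the job done as asked, in the order asked, and still so for the second after the job is handed in, with the robot touching nothing.
It also fails if it takes over 58 s, if anything falls off the work surface, if the arm or the gripper's body presses on something with over 40 N, if the wrist force passes 120 N, or if a joint passes its speed limit or range.

## Robot

A 6-joint arm with a two-finger parallel gripper is mounted at the origin on the work surface. World frame = base frame: x ahead of the robot, y to its left, z up, the work surface at z = 0. Lengths are in mm, angles in rad, forces in N, time in s.
With the tool pointing down it reaches from about 350 to 975 mm from the base axis. Payload 7.1 kg.
Tool frame: the origin (TCP) lies midway between the tips of the shut fingers; the grasp point (between the pads) lies 19 mm behind it (ctrl.hold_point_z is the distance from the TCP to the grasp point, in mm); z points along the fingers, y is the direction in which the jaws open and shut (so a half turn about z gives the same grasp; the last joint's range is limited). The gripper opens to 88 mm and grips with 3 to 60 N. Pads are 20 mm wide; open, the fingers measure 115 mm over their backs; the gripper's body (75 mm by 178 mm) begins 61 mm behind the grasp point.
Start: joints at [-1.182, 0.423, 1.63, -0, 1.089, -0.019], TCP at [247.884, -573.723, 194.175] pointing down, gripper open.
Joint ranges: [-3, 3], [-0.9, 2.11], [0.09, 2.58], [-1.31, 4.45], [0.11, 2.69], [-2.54, 2.54]. Speed limits (rad/s): [2.39, 2.39, 3.01, 3.14, 3.14, 3.14].

## Interface

Orientations are given as a rotation vector (axis times angle).
In Python, from workcell import ctrl, eyes gives the robot as it stands.
- The arm moves only by the tool move_arm, never from a script. Its argument "deltas" is a list of rows, each a list of 6 numbers: the shift along the tool's x, y, z in mm, then the turn, a rotation vector about the tool's x, y, z in rad. A call has 1 to 5 rows; each row shifts and turns the pose as measured when the row begins, along the tool's axes as they then stand; what a row does not reach is not made up. A row lasts 1/12 s, in which the tool goes at most 41.7 mm and 7.16 degrees, less where a joint would pass 70% of its speed; a pose out of reach is approached as far as the arm can. A call is refused whole if a number of a shift passes 41.7 or a number of a turn 0.125, either way. A call with a gripper value outside its range is refused whole. "hand" is the closure, from -1 (fully open) to 1 (shut), set as the call begins (left out, the last holds). The fingers move at their own pace and stop on an object; the grip force is fixed at half the most. Time passes only in rows, so rows that do not move let the fingers close. It gives the time, the measured TCP pose, the force and the opening at its end, in the units of the state.
- ctrl.get_obs(): the state, without advancing time (a new reading comes with each control period).
- eyes.get_image(name): name is "scene" or "top"; returns a dict with "frame" (384x512x3 uint8, red, green, blue), "range_z" (384x512 float32, mm along the optical axis (not along the pixel's ray), 0 where there is no reading), "fx", "fy", "cx", "cy" (pixels), "cam_to_world" (4x4, takes a point from camera to world coordinates). Camera axes: x right, y down, z forward; pixel columns grow to the right and rows downward; lengths in mm; the calibration is good to about 2 mm. A picture is of the moment at which its call begins.
- ctrl.close_job(): hands the job in, once; it reports no verdict.
The state is a dict: "t": time; "qpos": joint angles; "qvel": joint speeds; "joint_torque": joint torques, N m; "ee_pos": TCP position; "orientation": TCP orientation; "ft_force": force on the tool from outside, world axes, zero at the start; "moment": the same for the moment, N m; "width": finger opening in mm.
Only numpy, scipy, OpenCV 4.12 (cv2) and the standard library are available. Lean on these libraries where they do the work, as an engineer would, in place of code of your own. Each camera call takes 0.05 s, during which the arm holds its last target.

## Working session

There is one attempt and no reset: what is moved stays moved. The work goes in short steps, Python scripts to look and compute and a tool call to move; the robot and the scene stay as the last step left them, time stands still between calls to the robot, and variables do not carry over. Pictures are saved under pics/ and viewed, and the job is handed in when it is done.

Besides the shell and the picture viewer there is one more tool, called after ">>>" as name(argument=value, ...) on one line, values as JSON. move_arm: Moves the arm, as the interface text tells. Its arguments: {"type":"object","properties":{"deltas":{"type":"array"},"hand":{"type":"number"}},"required":["deltas"]}

```bash
mkdir -p pics
cat > h.py <<'E'
import numpy as np, cv2
from workcell import ctrl, eyes
def grab(n,tag):
    d=eyes.get_image(n); cv2.imwrite(f'pics/{tag}.png',cv2.cvtColor(d['frame'],cv2.COLOR_RGB2BGR)); np.savez(f'pics/{tag}.npz',**d); return d
def cloud(d):
    z=d['range_z'].astype(float); v,u=np.mgrid[:z.shape[0],:z.shape[1]]
    P=np.stack([(u-d['cx'])/d['fx']*z,(v-d['cy'])/d['fy']*z,z,np.ones_like(z)],-1)
    return (P@np.array(d['cam_to_world']).T)[...,:3]
E
python3 - <<'E'
from h import *
o=ctrl.get_obs();print(o)
for n in('scene','top'):
    d=grab(n,n+'0');print(n,d['fx'],d['cx'],d['cy'],np.round(d['cam_to_world'],3).tolist())
E
```

```text
{'t': 0.0, 'qpos': array([-1.18197754e+00,  4.23854959e-01,  1.63068139e+00, -4.41161343e-05,
        1.08862278e+00, -1.89828671e-02]), 'qvel': array([-0.00071596, -0.00135555, -0.00158527,  0.00056003,  0.00019129,
        0.00018102]), 'joint_torque': array([-7.05277562e-04, -5.44627833e+01, -2.73675835e+01,  6.43365341e-02,
        2.27266556e-02, -1.19720248e-04]), 'ee_pos': array([ 247.66105267, -573.1752327 ,  193.39631515]), 'orientation': array([-3.07500450e+00, -6.35865018e-01,  5.12495917e-04]), 'ft_force': array([ 0.88133811, -0.4776073 , -0.73258638]), 'moment': array([ 0.02882831, -0.01288546,  0.03429014]), 'width': 87.86205417825629}
scene 446.6496174544612 255.85318693140923 191.58694950831628 [[0.877, 0.33, -0.35, 983.88], [0.481, -0.617, 0.623, -872.189], [-0.01, -0.714, -0.7, 1055.101], [0.0, 0.0, 0.0, 1.0]]
top 408.1181561760856 257.8809249041815 193.78626297524184 [[0.0, -0.981, 0.193, 306.91], [-1.0, 0.003, 0.015, -19.68], [-0.015, -0.193, -0.981, 1203.65], [0.0, 0.0, 0.0, 1.0]]
```

```bash
ls; ls pics
```

```text
h.py
pics
scene0.npz
scene0.png
top0.npz
top0.png
```

View pics/scene0.png

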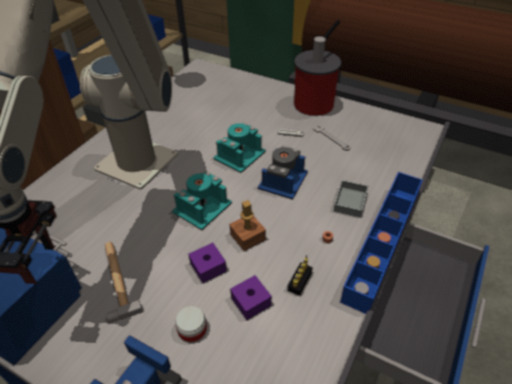

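View pics/top0.png

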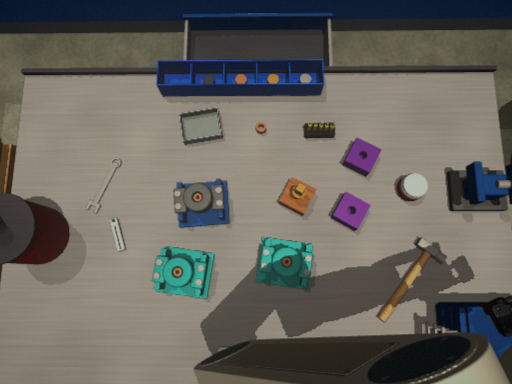

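The scene view shows the grey cap on its blue stand near (287,160) and the wooden holder with the drift near (248,225). In the top view they are at (199,198) and (298,195). The two turquoise caps and the purple blocks are look-alikes.

```bash
python3 - <<'E'
from h import *
for n,boxes in (('top0',{'hold':(270,170,325,220),'cap':(165,170,240,235)}),('scene0',{'hold':(222,192,275,252),'cap':(252,140,315,200)})):
    d=dict(np.load(f'pics/{n}.npz'));P=cloud(d);f=d['frame']
    for k,(a,b,c,e) in boxes.items():
        Q=P[b:e,a:c].reshape(-1,3);ok=np.isfinite(Q).all(1)&(d['range_z'][b:e,a:c].ravel()>0);Q=Q[ok]
        print(n,k,np.histogram(Q[:,2],bins=np.arange(-10,200,10))[0].tolist())
        lay=[(40,58),(60,80),(85,105),(125,150)] if k=='hold' else [(114,126),(95,113)]
        for lo,hi in lay:
            s=Q[(Q[:,2]>lo)&(Q[:,2]<hi)]
            if len(s)>4:print(lo,hi,len(s),s.mean(0).round(1),cv2.minAreaRect(s[:,:2].astype(np.float32)), np.median(s[:,2]).round(1))
    for k,(a,b,c,e) in boxes.items():
        im=cv2.cvtColor(f[b:e,a:c],cv2.COLOR_RGB2BGR);cv2.imwrite(f'pics/{n}{k}.png',cv2.resize(im,None,fx=9,fy=9,interpolation=cv2.INTER_CUBIC))
E
python3 -c "
import cv2,numpy as np
for n in('top0','scene0'):
    a=cv2.imread(f'pics/{n}hold.png');b=cv2.imread(f'pics/{n}cap.png')
    r=lambda i:cv2.resize(i,(400,400));cv2.imwrite(f'pics/{n}crop.png',np.hstack([r(a),r(b)]))"
```

```text
top0 hold [1328, 598, 13, 16, 22, 422, 172, 0, 0, 0, 1, 75, 9, 6, 6, 44, 30, 0, 0, 0]
40 58 594 [ 527.6 -113.    48.8] ((531.8753051757812, -114.6346206665039), (80.00394439697266, 81.0662612915039), 61.78568649291992) 48.8
85 105 41 [ 526.  -113.3  103. ] ((530.5380249023438, -115.1891098022461), (33.784332275390625, 35.15988540649414), 71.03215789794922) 103.2
125 150 53 [ 529.4 -115.   145.3] ((531.871826171875, -114.88720703125), (21.93785858154297, 22.410186767578125), 57.33974075317383) 147.4
top0 cap [1678, 1155, 533, 17, 13, 20, 11, 11, 106, 87, 481, 110, 470, 168, 0, 0, 0, 0, 0, 0]
114 126 574 [513.4 163.1 118.7] ((513.9999389648438, 162.75067138671875), (75.49971008300781, 76.2715835571289), 1.4436205625534058) 118.8
95 113 416 [511.2 163.2 100. ] ((511.0716247558594, 163.1534423828125), (73.84149932861328, 135.94223022460938), 5.266111850738525) 98.3
scene0 hold [1006, 1071, 113, 93, 93, 313, 230, 19, 13, 9, 2, 66, 25, 21, 22, 33, 32, 0, 0, 0]
40 58 541 [ 528.1 -124.    49.3] ((476.1346435546875, -92.03767395019531), (82.31976318359375, 204.45252990722656), 62.286380767822266) 49.5
60 80 32 [ 519.5 -116.9   69.5] ((468.15606689453125, -80.61338806152344), (14.075063705444336, 164.47470092773438), 56.19710922241211) 69.0
85 105 32 [ 533.8 -124.8  101.5] ((530.1171875, -120.60895538330078), (35.934959411621094, 37.149757385253906), 22.80485725402832) 103.1
125 150 65 [ 531.4 -125.1  139.5] ((528.8687133789062, -120.97017669677734), (22.353532791137695, 23.834182739257812), 59.32438659667969) 140.1
scene0 cap [844, 1137, 419, 117, 104, 119, 111, 94, 98, 83, 212, 97, 207, 123, 0, 0, 0, 0, 0, 0]
114 126 290 [512.4 155.1 119.4] ((512.166015625, 156.46803283691406), (75.47557830810547, 75.55516815185547), 26.472122192382812) 119.5
95 113 243 [519.5 134.2 101.6] ((514.259033203125, 157.8697509765625), (71.72770690917969, 137.57041931152344), 4.978723526000977) 100.2
```

View pics/top0crop.png

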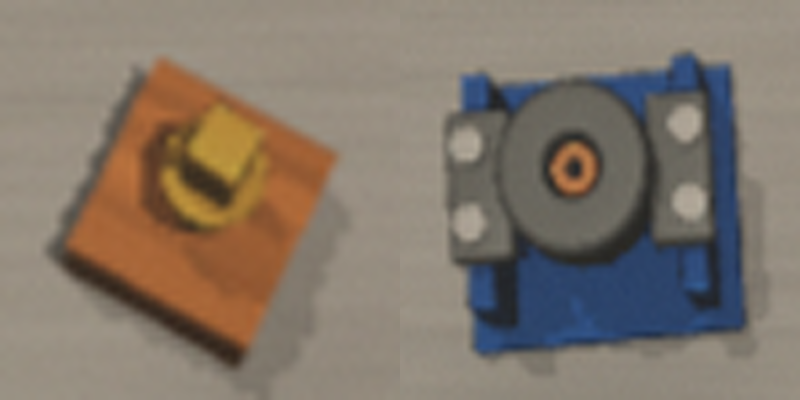

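View pics/scene0crop.png

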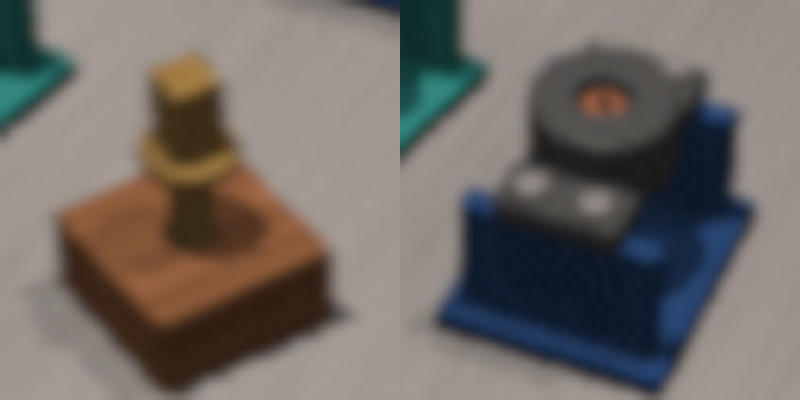

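Run:
```python
from h import *
from scipy.spatial.transform import Rotation as R
o=ctrl.get_obs();print(R.from_rotvec(o['orientation']).as_matrix().round(3))
def ray(d,u,v,z):
    M=np.array(d['cam_to_world']);r=M[:3,:3]@np.array([(u-d['cx'])/d['fx'],(v-d['cy'])/d['fy'],1]);c=M[:3,3];return c+r*(z-c[2])/r[2]
for n,bx in (('top0',((270,170,325,220),(165,170,240,235))),('scene0',((222,192,275,252),(252,140,315,200)))):
    d=dict(np.load(f'pics/{n}.npz'));P=cloud(d)
    hsv=cv2.cvtColor(d['frame'],cv2.COLOR_RGB2HSV)
    T=P[np.abs(P[...,2])<15];T=T[(T[:,0]>300)&(T[:,0]<800)&(abs(T[:,1])<350)];A=np.c_[T[:,:2],np.ones(len(T))];print(n,'table',np.linalg.lstsq(A,T[:,2],rcond=None)[0].round(4))
    # bush: orange in cap box
    a,b,c,e=bx[1];h=hsv[b:e,a:c];m=((h[...,0]<18)&(h[...,1]>110)&(h[...,2]>50)).astype(np.uint8)
    v,u=np.nonzero(m);print('bush px',len(u),u.mean()+a,v.mean()+b,'z112',ray(d,u.mean()+a,v.mean()+b,112).round(1))
    a,b,c,e=bx[0];h=hsv[b:e,a:c];Z=P[b:e,a:c,2]
    # grip top: yellow bright
    m=((h[...,0]>=17)&(h[...,0]<32)&(h[...,1]>100)&(Z>125)).astype(np.uint8)
    v,u=np.nonzero(m);print('yellow>125',len(u),[ray(d,u.mean()+a,v.mean()+b,z).round(1) for z in(151,)],h[m>0][:,2].min(),h[m>0][:,2].max())
    mb=m*(h[...,2]>120);v,u=np.nonzero(mb)
    pts=np.array([ray(d,x+a,y+b,151)[:2] for x,y in zip(u,v)],np.float32);print('top face',len(u),pts.mean(0),cv2.minAreaRect(pts))
    # wood top
    m=((h[...,0]<17)&(h[...,1]>90)&(abs(Z-50)<8));v,u=np.nonzero(m)
    pts=np.array([ray(d,x+a,y+b,50)[:2] for x,y in zip(u,v)],np.float32);print('wood',len(u),cv2.minAreaRect(pts))
    # cap top disc from depth mask
    a,b,c,e=bx[1];Z=P[b:e,a:c,2];m=(Z>114)&(Z<126);v,u=np.nonzero(m)
    pts=np.array([ray(d,x+a,y+b,120)[:2] for x,y in zip(u,v)],np.float32);print('cap',cv2.minEnclosingCircle(pts),cv2.fitEllipse(cv2.convexHull(pts)))
```

```text
[[ 0.918  0.397 -0.001]
 [ 0.397 -0.918  0.001]
 [ 0.    -0.001 -1.   ]]
top0 table [-0.0023  0.0027  1.0401]
bush px 57 197.2280701754386 197.05263157894737 z112 [513.2 162.5 112. ]
yellow>125 78 [array([ 529.4, -114.2,  151. ])] 62 183
top face 64 [ 531.0912  -115.49891] ((531.0023193359375, -115.24620056152344), (21.136173248291016, 20.5033016204834), 62.45885467529297)
wood 585 ((531.1284790039062, -114.37899780273438), (80.0733413696289, 80.27377319335938), 62.43242263793945)
cap ((512.7158203125, 163.27450561523438), 39.85248565673828) ((513.0845947265625, 162.4639892578125), (76.30551147460938, 78.26829528808594), 154.7340850830078)
scene0 table [-4.7000e-03  3.2000e-03  3.7977e+00]
bush px 23 283.6521739130435 154.52173913043478 z112 [509.2 164.1 112. ]
yellow>125 72 [array([ 536. , -130.5,  151. ])] 58 163
top face 32 [ 530.3021   -120.780464] ((530.25537109375, -120.6916275024414), (18.204500198364258, 17.946659088134766), 63.34111785888672)
wood 488 ((531.0657348632812, -123.11216735839844), (83.12261199951172, 83.90314483642578), 63.37700653076172)
cap ((512.7569580078125, 154.32716369628906), 41.90038299560547) ((512.989501953125, 154.64125061035156), (77.57196044921875, 82.9721450805664), 20.685806274414062)
```

```bash
cat >> h.py <<'E'
from scipy.spatial.transform import Rotation as R
def plan(wps, yaw=None, step=40):
    """wps: world TCP targets; yaw: target angle (deg) of tool y; tool made vertical"""
    o=ctrl.get_obs();p=o['ee_pos'].copy();r=R.from_rotvec(o['orientation'])
    a=np.degrees(np.arctan2(*r.as_matrix()[1::-1,1])); yaw=a if yaw is None else yaw
    print('p',p.round(1),'yaw',a.round(2),'tilt',r.as_matrix()[:2,2].round(4),'w',round(o['width'],1),'f',o['ft_force'].round(1),'t',o['t'])
    y=np.radians(yaw);c,s=np.cos(y),np.sin(y)
    Rt=R.from_matrix(np.array([[-s,c,0],[c,s,0],[0,0,-1]]).T if False else np.c_[np.array([-s,c,0]),np.array([c,s,0]),np.array([0,0,-1])])
    for w in wps:
        w=np.array(w,float);n=max(1,int(np.ceil(np.linalg.norm(w-p)/step)));
        for i in range(n):
            d=(w-p)/(n-i);rv=(r.inv()*Rt).as_rotvec();m=np.linalg.norm(rv)
            if m>0.12: rv*=0.12/m
            print((np.r_[r.inv().apply(d).round(1),rv.round(4)]).tolist());p=p+d;r=r*R.from_rotvec(rv)
E
python3 - <<'E'
from h import *
d=dict(np.load('pics/top0.npz'));P=cloud(d).reshape(-1,3);a=np.array([247,-573]);b=np.array([531,-115]);t=(b-a)/np.linalg.norm(b-a);n=np.array([-t[1],t[0]])
q=P[:,:2]-a;s=(abs(q@n)<110)&(q@t>150)&(q@t<640);print(P[s,2].max())
plan([(531,-115.3,200)],-27.5)
E
```

```text
153.88273163586587
p [ 247.7 -573.3  193.5] yaw -66.64 tilt [-0.0005  0.0012] w 87.9 f [ 0.7 -0.6  0.6] t 0.1
[31.6, -22.0, -0.4, -0.0002, -0.0001, -0.12]
[34.0, -18.1, -0.4, -0.0002, -0.0001, -0.12]
[35.9, -13.9, -0.4, -0.0002, -0.0001, -0.12]
[37.3, -9.5, -0.5, -0.0002, -0.0001, -0.12]
[38.1, -4.9, -0.5, -0.0002, -0.0001, -0.12]
[38.5, -0.3, -0.5, -0.0002, -0.0001, -0.0831]
[38.4, 2.8, -0.5, -0.0, -0.0, -0.0]
[38.4, 2.8, -0.5, -0.0, -0.0, -0.0]
[38.4, 2.8, -0.5, -0.0, -0.0, -0.0]
[38.4, 2.8, -0.5, -0.0, -0.0, -0.0]
[38.4, 2.8, -0.5, -0.0, -0.0, -0.0]
[38.4, 2.8, -0.5, -0.0, -0.0, -0.0]
[38.4, 2.8, -0.5, -0.0, -0.0, -0.0]
[38.4, 2.8, -0.5, -0.0, -0.0, -0.0]
```

>>> move_arm(deltas=[[31.6,-22,-0.5,0,0,-0.12],[34,-18,-0.5,0,0,-0.12],[36,-14,-0.5,0,0,-0.12],[37.3,-9.5,-0.5,0,0,-0.12],[38,-5,-0.5,0,0,-0.12]], hand=-1)

```text
t: 0.52
ee_pos: [346.9, -409.1, 193.6]
orientation: [-2.74, -1.533, 0.002]
ft_force: [0.5, -0.1, -0.5]
width: 87.6
```

>>> move_arm(deltas=[[38.5,0,-0.5,0,0,-0.083],[38.4,2.8,-0.5,0,0,0],[38.4,2.8,-0.5,0,0,0],[38.4,2.8,-0.5,0,0,0],[38.4,2.8,-0.5,0,0,0]])

```text
t: 0.93
ee_pos: [446.8, -234.1, 195.1]
orientation: [-2.664, -1.658, 0.003]
ft_force: [0.3, 0.9, 0.3]
width: 87.8
```

Run:
```python
from h import *
plan([(531,-115.3,200)],-27.5)
```

```text
p [ 446.8 -234.1  195.1] yaw -26.19 tilt [-0.0038  0.0023] w 87.8 f [0.3 0.9 0.3] t 0.9333
[35.9, 5.8, -1.2, -0.0044, -0.0004, 0.0228]
[36.1, 4.9, -1.2, 0.0, 0.0, -0.0]
[36.1, 4.9, -1.2, -0.0, -0.0, -0.0]
[36.1, 4.9, -1.2, 0.0, 0.0, -0.0]
```

>>> move_arm(deltas=[[35.9,5.8,-1.2,-0.004,0,0.022],[36,5,-1.2,0,0,0],[36,5,-1.2,0,0,0],[36,5,-1.2,0,0,0],[0,0,0,0,0,0]])

```text
t: 1.35
ee_pos: [535.4, -103.1, 199.6]
orientation: [-2.681, -1.635, -0.002]
ft_force: [0.4, 0.4, -0.2]
width: 88.0
```

Run:
```python
from h import *
plan([(531,-115.3,200)],-27.5)
for n in('scene','top'):
    d=grab(n,n+'1')
a=cv2.imread('pics/scene1.png')[90:280,150:350];b=cv2.imread('pics/top1.png')[110:260,200:400]
cv2.imwrite('pics/c1.png',np.hstack([cv2.resize(a,(400,380)),cv2.resize(b,(400,300))[:380] if 0 else cv2.copyMakeBorder(cv2.resize(b,(400,300)),0,80,0,0,0)]))
```

```text
p [ 535.4 -103.1  199.6] yaw -27.25 tilt [-0.0002  0.0022] w 88.0 f [ 0.4  0.4 -0.2] t 1.35
[-12.9, 1.6, -0.5, -0.0012, -0.0018, 0.0044]
```

View pics/c1.png

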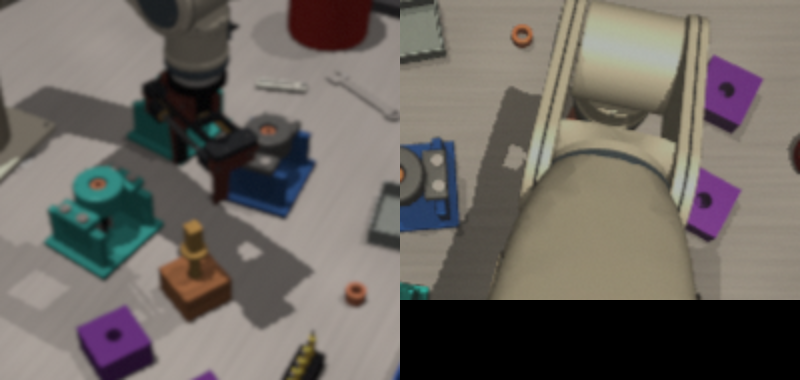

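```bash
python3 - <<'E'
from h import *
o=ctrl.get_obs();p=o['ee_pos'];Rm=R.from_rotvec(o['orientation']).as_matrix()
d=dict(np.load('pics/scene1.npz'));P=cloud(d)
m=(P[...,2]>190)&(abs(P[...,0]-535)<120)&(abs(P[...,1]+103)<120)&(P[...,2]<240)
v,u=np.nonzero(m);L=(P[m]-p)@Rm
print('local z hist',np.histogram(L[:,2],bins=np.arange(-45,20,5)))
for s in(1,-1):
    for lo,hi in((-45,-30),(-30,-15),(-15,0),(0,10)):
        k=(L[:,1]*s>25)&(L[:,2]>lo)&(L[:,2]<hi)
        if k.sum()>3: print(s,lo,k.sum(),'x',np.percentile(L[k,0],[2,50,98]).round(1),'y',np.percentile(L[k,1],[2,50,98]).round(1),'px',u[k].min(),u[k].max(),v[k].min(),v[k].max())
# table plane now, residual
E
python3 -c "
import cv2
a=cv2.imread('pics/scene1.png')[115:205,205:305];cv2.imwrite('pics/c2.png',cv2.resize(a,(667,600),interpolation=cv2.INTER_CUBIC))"
```

```text
local z hist (array([ 7, 22, 18,  5,  0,  0,  0,  0,  0,  0,  0,  0]), array([-45, -40, -35, -30, -25, -20, -15, -10,  -5,   0,   5,  10,  15]))
1 -45 21 x [-9.3 -1.9 11. ] y [47.4 51.6 54.2] px 256 263 187 192
-1 -45 26 x [-9.6 -1.  11.1] y [-52.5 -45.9 -42.9] px 236 243 167 172
```

View pics/c2.png

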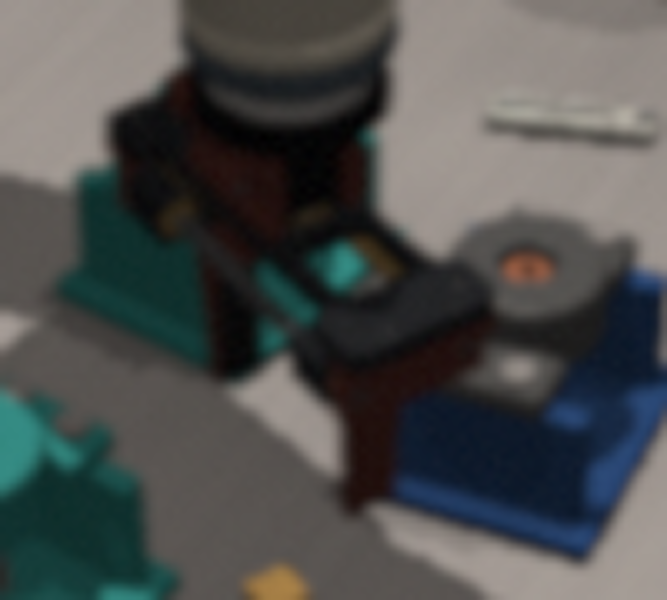

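Run:
```python
from h import *
o=ctrl.get_obs();p=o['ee_pos'];print(p,o['t'],o['qvel'].round(3));Rm=R.from_rotvec(o['orientation']).as_matrix()
d=dict(np.load('pics/scene1.npz'));P=cloud(d)
m=(P[...,2]>160)&(abs(P[...,0]-535)<100)&(abs(P[...,1]+103)<100)
v,u=np.nonzero(m);L=(P[m]-p)@Rm
for s in(1,-1):
    k=(L[:,1]*s>25)&(abs(L[:,1])<80)
    i=np.argsort(-L[k,2])[:10];print(np.c_[u[k][i],v[k][i],L[k][i].round(1)])
```

```text
[ 532.49693496 -106.16950016  198.89420437] 1.45 [-0.048 -0.009  0.022 -0.007  0.002 -0.013]
[[261.  190.    6.5  49.  -28.3]
 [259.  191.   -1.   50.5 -30. ]
 [256.  192.   -9.6  49.2 -30. ]
 [257.  192.   -7.5  50.7 -30. ]
 [256.  191.   -8.1  46.9 -31. ]
 [260.  190.    2.4  50.3 -31.6]
 [263.  189.   10.2  52.9 -33.1]
 [262.  189.    8.   51.5 -33.2]
 [258.  191.   -5.1  51.9 -33.4]
 [263.  188.   11.2  51.6 -35.2]]
[[242.  170.    7.6 -46.2 -28.9]
 [243.  169.   11.8 -47.6 -29.4]
 [241.  170.    4.2 -45.9 -30.8]
 [242.  169.    8.7 -47.8 -30.9]
 [236.  171.   -9.7 -49.9 -31.1]
 [240.  171.   -0.6 -43.6 -31.2]
 [240.  170.    1.6 -47.  -31.4]
 [237.  171.   -7.6 -47.9 -31.6]
 [239.  171.   -3.1 -44.8 -31.6]
 [238.  172.   -8.  -42.1 -32.4]]
```

>>> move_arm(deltas=[[0,0,0,0,0,0],[0,0,0,0,0,0],[0,0,0,0,0,0],[0,0,0,0,0,0],[0,0,0,0,0,0]], hand=0.5)

```text
t: 1.87
ee_pos: [528.8, -110.5, 197.9]
orientation: [-2.684, -1.625, 0.008]
ft_force: [-0.7, 1.0, 0.2]
width: 57.9
```

>>> move_arm(deltas=[[0,0,0,0,0,0],[0,0,0,0,0,0],[0,0,0,0,0,0]])

```text
t: 2.12
ee_pos: [528.1, -112.1, 198.1]
orientation: [-2.686, -1.621, 0.008]
ft_force: [-0.1, 1.0, 0.0]
width: 37.9
```

```bash
cat > tips.py <<'E'
from h import *
import sys
o=ctrl.get_obs();p=o['ee_pos'];print(p,o['t'],o['qvel'].round(3),o['width'],ctrl.hold_point_z);Rm=R.from_rotvec(o['orientation']).as_matrix()
d=grab('scene',sys.argv[1]);P=cloud(d)
m=(P[...,2]>160)&(abs(P[...,0]-p[0])<100)&(abs(P[...,1]-p[1])<100)
v,u=np.nonzero(m);L=(P[m]-p)@Rm
k=(abs(L[:,1])<80)&(L[:,2]>-60)
i=np.argsort(-L[k,2])[:40];print(np.c_[u[k][i],v[k][i],L[k][i].round(1)])
a=cv2.imread(f'pics/{sys.argv[1]}.png')[115:205,205:305];cv2.imwrite('pics/c%s.png'%sys.argv[1],cv2.resize(a,(667,600),interpolation=cv2.INTER_CUBIC))
E
python3 tips.py s2
```

```text
[ 528.12733285 -112.12615687  198.06850777] 2.1167 [-0.007 -0.004  0.002  0.001 -0.001 -0.001] 37.898916517260574 18.700000000000003
[[ 2.40e+02  1.78e+02 -5.50e+00 -2.40e+01 -2.59e+01]
 [ 2.46e+02  1.87e+02 -1.12e+01  1.54e+01 -2.63e+01]
 [ 2.44e+02  1.76e+02  7.20e+00 -2.34e+01 -2.73e+01]
 [ 2.42e+02  1.77e+02  1.00e-01 -2.25e+01 -2.80e+01]
 [ 2.43e+02  1.76e+02  4.00e+00 -2.36e+01 -2.88e+01]
 [ 2.47e+02  1.88e+02 -1.24e+01  2.24e+01 -2.89e+01]
 [ 2.38e+02  1.78e+02 -1.21e+01 -2.36e+01 -2.96e+01]
 [ 2.54e+02  1.85e+02  8.70e+00  2.44e+01 -3.03e+01]
 [ 2.39e+02  1.78e+02 -1.03e+01 -2.12e+01 -3.05e+01]
 [ 2.48e+02  1.88e+02 -1.11e+01  2.54e+01 -3.06e+01]
 [ 2.46e+02  1.86e+02 -1.16e+01  1.63e+01 -3.10e+01]
 [ 2.48e+02  1.87e+02 -9.40e+00  2.28e+01 -3.13e+01]
 [ 2.41e+02  1.77e+02 -4.00e+00 -2.09e+01 -3.13e+01]
 [ 2.50e+02  1.87e+02 -5.00e+00  2.59e+01 -3.14e+01]
 [ 2.53e+02  1.85e+02  5.70e+00  2.41e+01 -3.17e+01]
 [ 2.49e+02  1.87e+02 -7.50e+00  2.47e+01 -3.18e+01]
 [ 2.52e+02  1.86e+02  1.00e+00  2.65e+01 -3.23e+01]
 [ 2.42e+02  1.76e+02 -6.00e-01 -2.12e+01 -3.31e+01]
 [ 2.47e+02  
[... 453 characters left out ...]
-3.44e+01]
 [ 2.37e+02  1.76e+02 -1.30e+01 -2.70e+01 -3.50e+01]
 [ 2.52e+02  1.85e+02  1.60e+00  2.56e+01 -3.50e+01]
 [ 2.50e+02  1.86e+02 -5.40e+00  2.66e+01 -3.59e+01]
 [ 2.39e+02  1.76e+02 -9.10e+00 -2.28e+01 -3.61e+01]
 [ 2.47e+02  1.86e+02 -1.23e+01  2.25e+01 -3.63e+01]
 [ 2.44e+02  1.74e+02  6.40e+00 -2.19e+01 -3.63e+01]
 [ 2.48e+02  1.86e+02 -1.01e+01  2.41e+01 -3.64e+01]
 [ 2.42e+02  1.75e+02 -4.00e-01 -2.13e+01 -3.65e+01]
 [ 2.51e+02  1.85e+02 -1.50e+00  2.55e+01 -3.66e+01]
 [ 2.53e+02  1.84e+02  4.80e+00  2.56e+01 -3.70e+01]
 [ 2.43e+02  1.75e+02  1.60e+00 -1.93e+01 -3.70e+01]
 [ 2.38e+02  1.76e+02 -1.22e+01 -2.30e+01 -3.76e+01]
 [ 2.41e+02  1.75e+02 -3.30e+00 -2.18e+01 -3.76e+01]]
```

View pics/cs2.png

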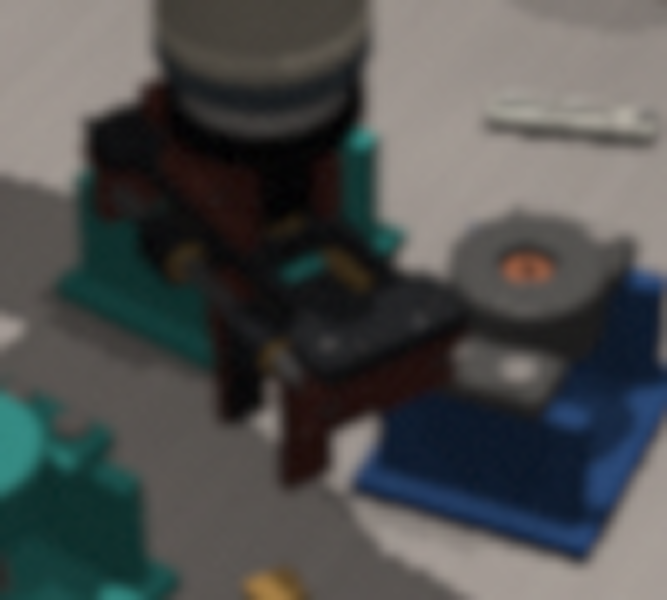

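Run:
```python
from h import *
plan([(531,-117,198),(531,-117,109)],-27.5,step=15)
```

```text
p [ 528.1 -112.1  198. ] yaw -27.76 tilt [-0.0066  0.0009] w 34.1 f [ 0.5 -0.5  1.1] t 2.1667
[-3.0, 4.9, 0.0, -0.0062, 0.0023, -0.0045]
[-0.0, -0.0, 14.8, 0.0, -0.0, -0.0]
[0.0, 0.0, 14.8, -0.0, 0.0, -0.0]
[-0.0, 0.0, 14.8, -0.0, -0.0, -0.0]
[0.0, 0.0, 14.8, -0.0, -0.0, -0.0]
[0.0, 0.0, 14.8, -0.0, -0.0, -0.0]
[0.0, 0.0, 14.8, -0.0, -0.0, -0.0]
```

>>> move_arm(deltas=[[-3,5,0,-0.006,0.002,-0.004],[0,0,5,0,0,0],[0,0,10,0,0,0],[0,0,10,0,0,0],[0,0,10,0,0,0]], hand=-1)

```text
t: 2.58
ee_pos: [533.2, -118.0, 162.2]
orientation: [2.682, 1.628, 0.006]
ft_force: [0.4, -0.3, -0.4]
width: 63.9
```

>>> move_arm(deltas=[[0,0,12,0,0,0],[0,0,12,0,0,0],[0,0,12,0,0,0],[0,0,5,0,0,0],[0,0,0,0,0,0]])

```text
t: 3.0
ee_pos: [529.7, -116.8, 111.9]
orientation: [-2.683, -1.629, 0.004]
ft_force: [0.0, -0.3, 0.1]
width: 87.8
```

Run:
```python
from h import *
plan([(531,-117,108)],-27.5,step=15)
d=grab('scene','s3')
a=cv2.imread('pics/s3.png')[165:255,205:305];cv2.imwrite('pics/cs3.png',cv2.resize(a,(667,600),interpolation=cv2.INTER_CUBIC))
```

```text
p [ 529.7 -116.8  111.9] yaw -27.46 tilt [-0.0036  0.0007] w 87.8 f [ 0.  -0.3  0.1] t 3.0
[0.4, 1.3, 3.9, -0.0035, 0.001, 0.0006]
```

View pics/cs3.png

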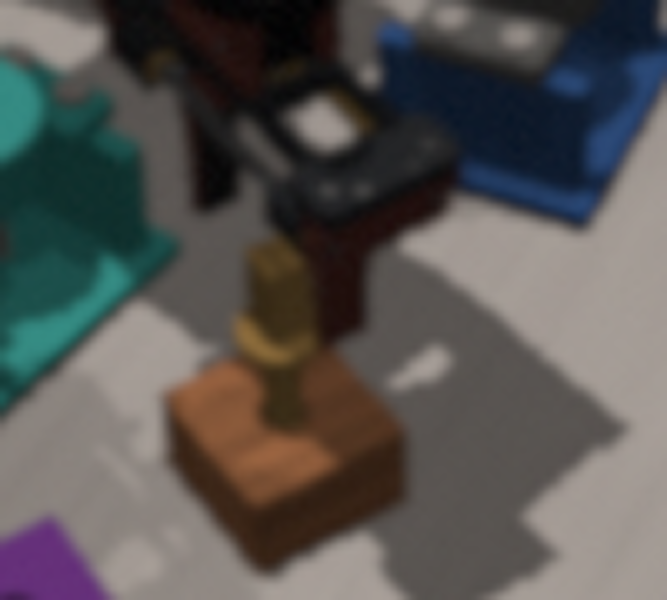

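Run:
```python
from h import *
o=ctrl.get_obs();p=o['ee_pos'];Rm=R.from_rotvec(o['orientation']).as_matrix()
d=dict(np.load('pics/s3.npz'));P=cloud(d);hsv=cv2.cvtColor(d['frame'],cv2.COLOR_RGB2HSV)
for u,v in [(258,210),(257,205),(255,212),(247,207),(244,207),(250,210),(237,190),(238,193),(247,203),(246,217)]:
    print(u,v,P[v,u].round(1),((P[v,u]-p)@Rm).round(1),hsv[v,u])
```

```text
258 210 [ 576.5 -135.6  160.1] [  4.8  50.  -47.9] [  4 128  34]
257 205 [ 576.2 -140.5  184.2] [  0.3  51.9 -72.1] [  3 139  33]
255 212 [ 573.4 -147.2  161.4] [ -6.9  52.7 -49.3] [  5 151  32]
247 207 [ 536.8 -127.7  145. ] [ -6.4  11.2 -32.7] [ 17 150  61]
244 207 [ 531.  -134.3  148.3] [-15.    9.1 -36. ] [ 17 153  60]
250 210 [ 541.8 -120.   128. ] [  2.7  12.1 -15.7] [ 18 147  59]
237 190 [487.  -97.2 162.8] [ -2.4 -47.1 -50.3] [ 0 28  9]
238 193 [486.9 -92.6 146.6] [  1.7 -49.3 -34.1] [60 28  9]
247 203 [ 531.8 -118.7  150.5] [ -0.7   2.6 -38.3] [ 18 147  83]
246 217 [ 534.8 -131.8  106.3] [-11.   11.5   6. ] [ 18 147 116]
```

>>> move_arm(deltas=[[0.5,1,10,-0.003,0,0],[0,0,10,0,0,0],[0,0,7,0,0,0],[0,0,0,0,0,0],[0,0,0,0,0,0]])

```text
t: 3.47
ee_pos: [531.9, -116.9, 83.4]
orientation: [2.683, 1.63, 0.001]
ft_force: [0.4, -1.0, 0.7]
width: 87.6
```

```bash
sed -i 's/-a 0//' tips.py
python3 - <<'E'
from h import *
plan([(531,-117,84)],-27.5,step=15)
o=ctrl.get_obs();p=o['ee_pos'];Rm=R.from_rotvec(o['orientation']).as_matrix()
d=grab('scene','s4')
P=cloud(d);v,u=np.mgrid[:384,:512];L=(P-p)@Rm;m=(abs(L[...,1])>38)&(abs(L[...,1])<62)&(abs(L[...,0])<18)&(L[...,2]<5)&(L[...,2]>-60)
for s in(1,-1):
    k=m&(L[...,1]*s>0);q=L[k];print(s,len(q),np.sort(q[:,2])[-6:].round(1),q.min(0).round(1),q.max(0).round(1))
a=cv2.imread('pics/s4.png')[165:255,205:305];cv2.imwrite('pics/cs4.png',cv2.resize(a,(667,600),interpolation=cv2.INTER_CUBIC))
E
```

```text
p [ 531.9 -116.9   83.4] yaw -27.45 tilt [ 0.0015 -0.0013] w 87.6 f [ 0.4 -1.   0.7] t 3.4667
[-0.5, -0.7, -0.6, 0.0019, 0.0005, 0.0009]
1 59 [-33.1 -32.2 -31.7 -31.3 -31.  -27.9] [-14.1  40.8 -59.9] [ 10.6  54.4 -27.9]
-1 55 [-31.3 -31.1 -29.3 -28.  -27.  -26.6] [-15.5 -53.3 -58.4] [  8.2 -41.2 -26.6]
```

View pics/cs4.png

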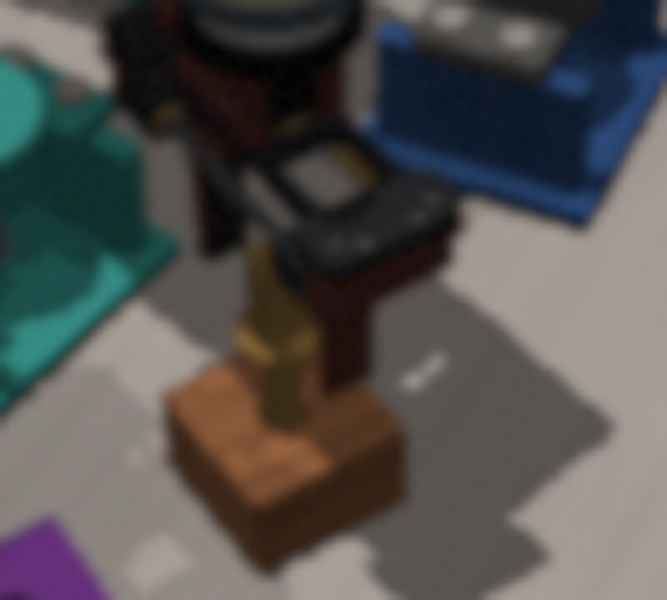

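>>> move_arm(deltas=[[0,-0.7,2.5,0.002,0,0],[0,0,0,0,0,0],[0,0,0,0,0,0],[0,0,0,0,0,0],[0,0,0,0,0,0]], hand=1)

```text
t: 3.93
ee_pos: [532.1, -116.8, 81.9]
orientation: [2.684, 1.63, 0.002]
ft_force: [-0.2, 0.5, 0.4]
width: 57.9
```

>>> move_arm(deltas=[[0,0,0,0,0,0],[0,0,0,0,0,0],[0,0,0,0,0,0],[0,0,0,0,0,0]])

```text
t: 4.27
ee_pos: [532.5, -116.9, 82.5]
orientation: [2.683, 1.63, 0.003]
ft_force: [0.5, 0.0, 0.1]
width: 31.2
```

>>> move_arm(deltas=[[0,0,0,0,0,0],[0,0,0,0,0,0]])

```text
t: 4.43
ee_pos: [532.3, -116.7, 82.6]
orientation: [2.684, 1.629, 0.003]
ft_force: [-1.1, 0.8, -0.6]
width: 22.2
```

Run:
```python
from h import *
plan([(531,-117,84)],-27.5,step=15)
d=grab('scene','s5')
a=cv2.imread('pics/s5.png')[165:255,205:305];cv2.imwrite('pics/cs5.png',cv2.resize(a,(667,600),interpolation=cv2.INTER_CUBIC))
```

```text
p [ 532.3 -116.7   82.6] yaw -27.47 tilt [ 0.0025 -0.0007] w 22.2 f [-1.1  0.8 -0.6] t 4.4333
[-0.8, -1.0, -1.4, 0.0025, -0.0005, 0.0005]
```

View pics/cs5.png

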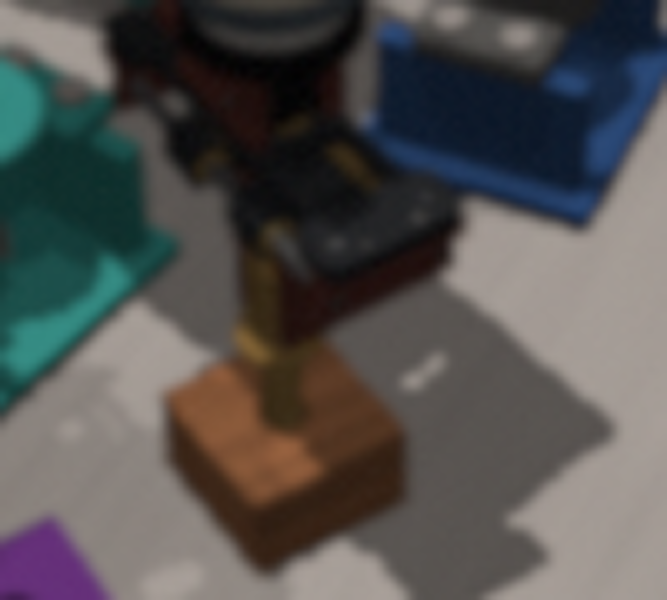

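>>> move_arm(deltas=[[0,0,-5,0,0,0],[0,0,-15,0,0,0],[0,0,-25,0,0,0],[0,0,-25,0,0,0],[0,0,-25,0,0,0]])

```text
t: 4.9
ee_pos: [528.1, -115.7, 174.2]
orientation: [-2.68, -1.627, 0.01]
ft_force: [0.6, -0.8, -4.2]
width: 21.9
```

>>> move_arm(deltas=[[0,0,-25,0,0,0],[0,0,-15,0,0,0],[0,0,0,0,0,0]])

```text
t: 5.15
ee_pos: [529.8, -116.3, 220.6]
orientation: [-2.683, -1.63, 0.004]
ft_force: [0.6, 0.2, -3.6]
width: 21.6
```

Run:
```python
from h import *
plan([(514.3,160.6,225)],-27.5,step=36)
```

```text
p [ 529.8 -116.3  220.6] yaw -27.45 tilt [-0.0034  0.0003] w 21.6 f [ 0.6  0.2 -3.6] t 5.15
[29.8, -17.7, -0.5, -0.0032, 0.0013, 0.0008]
[29.8, -17.7, -0.6, -0.0, -0.0, -0.0]
[29.8, -17.7, -0.6, 0.0, 0.0, -0.0]
[29.8, -17.7, -0.6, -0.0, -0.0, -0.0]
[29.8, -17.7, -0.6, 0.0, 0.0, -0.0]
[29.8, -17.7, -0.6, 0.0, -0.0, -0.0]
[29.8, -17.7, -0.6, 0.0, 0.0, -0.0]
[29.8, -17.7, -0.6, -0.0, -0.0, -0.0]
```

>>> move_arm(deltas=[[29.8,-17.7,-0.6,-0.003,0.001,0],[29.8,-17.7,-0.6,0,0,0],[29.8,-17.7,-0.6,0,0,0],[29.8,-17.7,-0.6,0,0,0],[29.8,-17.7,-0.6,0,0,0]])

```text
t: 5.57
ee_pos: [518.7, 55.7, 220.3]
orientation: [2.692, 1.615, -0.004]
ft_force: [1.0, -0.6, -4.1]
width: 22.0
```

>>> move_arm(deltas=[[29.8,-17.7,-0.6,0,0,0],[29.8,-17.7,-0.6,0,0,0],[15,-9,0,0,0,0],[0,0,0,0,0,0],[0,0,0,0,0,0]])

```text
t: 5.98
ee_pos: [508.9, 151.7, 214.7]
orientation: [-2.687, -1.624, 0.017]
ft_force: [0.5, -0.1, -3.5]
width: 22.0
```

Run:
```python
from h import *
plan([(514.3,160.6,225)],-27.5,step=36)
```

```text
p [508.9 151.7 214.7] yaw -27.71 tilt [-0.0101 -0.0043] w 22.0 f [ 0.5 -0.1 -3.5] t 5.9833
[10.3, 0.6, -10.3, -0.007, 0.0085, -0.0036]
```

>>> move_arm(deltas=[[10,0.5,0,-0.007,0.008,-0.003],[0,0,0,0,0,0],[0,0,0,0,0,0]])

```text
t: 6.23
ee_pos: [513.4, 158.8, 212.5]
orientation: [2.687, 1.628, -0.005]
ft_force: [0.5, -0.9, -3.9]
width: 21.9
```

Run:
```python
from h import *
plan([(514.3,160.6,212)],-27.5,step=36)
d=grab('scene','s6')
a=cv2.imread('pics/s6.png')[110:200,235:335];cv2.imwrite('pics/cs6.png',cv2.resize(a,(667,600),interpolation=cv2.INTER_CUBIC))
grab('top','t6')
```

```text
p [513.4 158.8 212.5] yaw -27.58 tilt [-0.0026 -0.0018] w 21.9 f [ 0.5 -0.9 -3.9] t 6.2333
[2.0, -0.1, 0.5, -0.0015, 0.0028, -0.0015]
```

View pics/cs6.png

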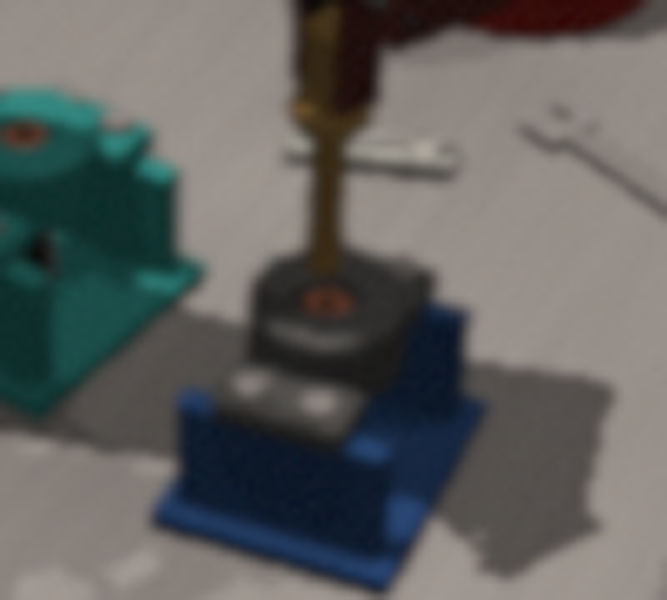

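View pics/t6.png

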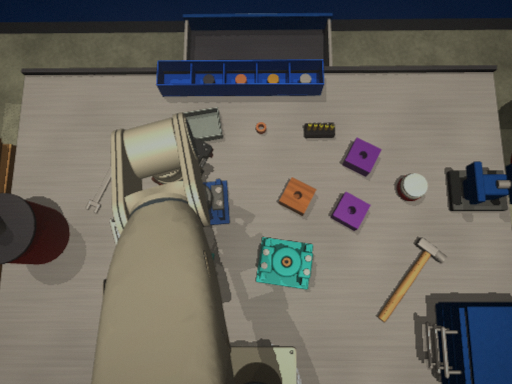

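Run:
```python
from h import *
d=dict(np.load('pics/s6.npz'));P=cloud(d);hsv=cv2.cvtColor(d['frame'],cv2.COLOR_RGB2HSV)
M=np.array(d['cam_to_world']);
def ray(u,v,z):
    r=M[:3,:3]@np.array([(u-d['cx'])/d['fx'],(v-d['cy'])/d['fy'],1]);c=M[:3,3];return (c+r*(z-c[2])/r[2]).round(1)
def proj(X):
    q=np.linalg.inv(M)@np.r_[X,1];return np.array([q[0]/q[2]*d['fx']+d['cx'],q[1]/q[2]*d['fy']+d['cy']]).round(2)
# shank
sub=np.zeros((384,512),bool);sub[132:152,275:295]=1
m=sub&(hsv[...,0]>=15)&(hsv[...,0]<32)&(hsv[...,1]>110)
for v in range(132,153):
    u=np.nonzero(m[v])[0]
    if len(u):print(v,u.min(),u.max(),np.median(P[v,u],0).round(1),hsv[v,(u.min()+u.max())//2])
Z=P[...,2];s=np.zeros_like(m);s[140:175,268:304]=1
k=s&(Z>114)&(Z<126);v,u=np.nonzero(k);pts=np.array([ray(x,y,120)[:2] for x,y in zip(u,v)],np.float32)
print('cap',cv2.minEnclosingCircle(pts),cv2.fitEllipse(cv2.convexHull(pts)),P[k].mean(0))
# bore mouth orange/dark
b=s&(hsv[...,0]<14)&(hsv[...,1]>110)&(hsv[...,2]>45);v,u=np.nonzero(b);print('orange',len(u),u.min(),u.max(),v.min(),v.max(),u.mean(),v.mean(),ray(u.mean(),v.mean(),112))
im=cv2.imread('pics/t6.png');t=dict(np.load('pics/t6.npz'));PT=cloud(t)
g=cv2.cvtColor(im,cv2.COLOR_BGR2GRAY)[185:207,285:312]
mm=(g<50);lab=cv2.connectedComponentsWithStats(mm.astype(np.uint8));print(lab[2],lab[3]+[285,185])
cv2.imwrite('pics/ct6.png',cv2.resize(im[170:225,270:325],(600,600),interpolation=cv2.INTER_CUBIC))
cv2.imwrite('pics/cs6b.png',cv2.resize(cv2.imread('pics/s6.png')[130:175,260:310],(660,594),interpolation=cv2.INTER_CUBIC))
```

```text
132 283 285 [513.5 150.2 214.7] [ 18 162  55]
133 283 285 [514.  149.4 211.5] [ 19 158  55]
134 283 285 [513.  150.4 207.7] [ 18 167  55]
135 283 285 [513.4 151.5 203.2] [ 18 150  56]
136 283 284 [514.4 145.7 202.3] [ 18 139  55]
137 283 284 [513.  149.  195.7] [ 17 143  57]
138 283 284 [513.8 147.6 193. ] [ 18 144  55]
139 283 284 [514.7 146.1 190.4] [ 18 148  55]
140 283 284 [513.5 148.8 184.2] [ 17 150  56]
141 283 284 [514.  148.1 180.9] [ 18 153  55]
142 283 284 [514.1 148.2 176.9] [ 18 146  56]
143 283 284 [514.5 147.7 173.4] [ 18 146  56]
144 283 284 [513.1 151.1 166.4] [ 19 158  55]
145 283 284 [514.2 148.9 164.3] [ 19 155  56]
146 282 284 [512.5 149.3 159.4] [ 18 150  56]
147 282 285 [514.6 150.2 154.7] [ 18 155  56]
148 282 285 [514.9 148.5 152. ] [ 18 159  56]
149 282 285 [513.6 150.7 145.3] [ 18 148  57]
150 282 284 [511.1 153.6 139.3] [ 18 142  54]
cap ((513.2982788085938, 153.50038146972656), 42.86068344116211) ((513.2242431640625, 154.15982055664062), (76.99049377441406, 85.01066589355469), 23.730297088623047) [514.05033669 152.77774859 119.36204355]
orange 22 281 287 153 156 283.77272727272725 154.5909090909091 [509.8 164.  112. ]
[[  0   0  27  22 581]
 [ 12   7   4   5   9]
 [  0  20   3   2   4]] [[298.06884682 195.46299484]
 [299.         193.33333333]
 [285.75       205.75      ]]
```

View pics/cs6b.png

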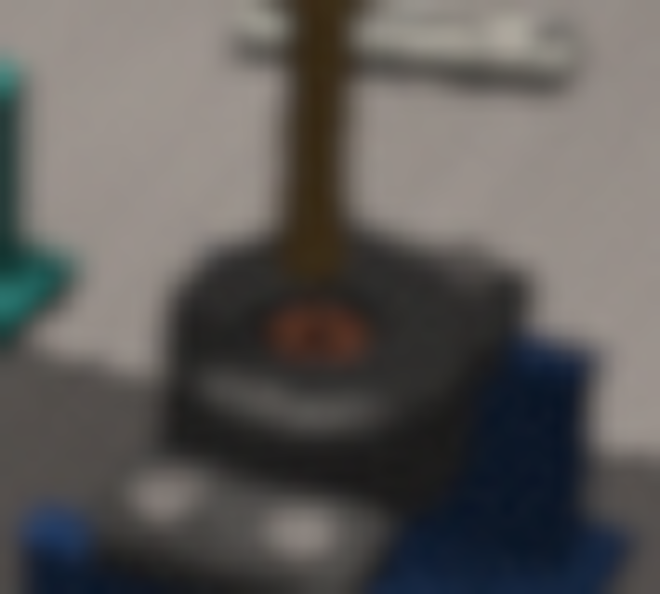

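View pics/ct6.png

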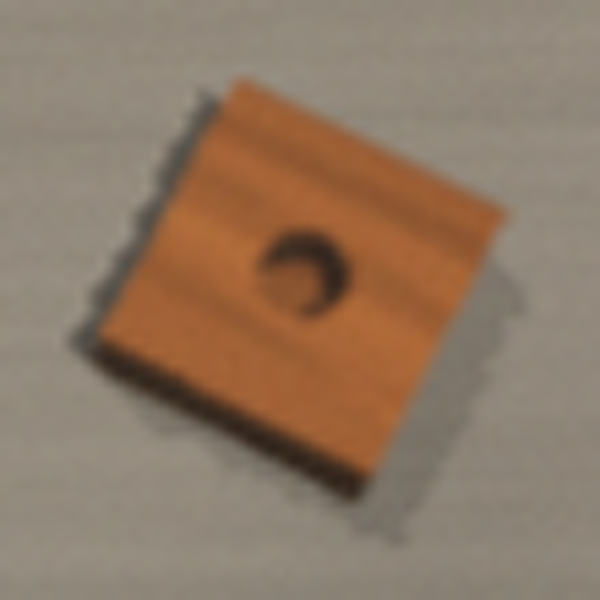

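Run:
```python
from h import *
plan([(515,160,212),(515,160,192)],-27.5,step=10)
```

```text
p [513.6 158.7 212.8] yaw -27.61 tilt [-0.0021 -0.0016] w 21.7 f [-0.3 -0.2 -3.9] t 6.3333
[1.8, 0.6, 0.8, -0.0011, 0.0024, -0.002]
[-0.0, 0.0, 10.0, -0.0, -0.0, 0.0]
[-0.0, -0.0, 10.0, 0.0, -0.0, 0.0]
```

>>> move_arm(deltas=[[1.8,0.6,0,-0.001,0.002,-0.002],[0,0,6,0,0,0],[0,0,6,0,0,0],[0,0,4,0,0,0],[0,0,0,0,0,0]])

```text
t: 6.75
ee_pos: [515.7, 157.9, 195.5]
orientation: [2.688, 1.625, 0.001]
ft_force: [0.2, 0.7, -3.7]
width: 21.7
```

Run:
```python
from h import *
plan([(515,160,188)],-27.5,step=10)
d=grab('scene','s7')
cv2.imwrite('pics/cs7.png',cv2.resize(cv2.imread('pics/s7.png')[130:175,260:310],(660,594),interpolation=cv2.INTER_CUBIC))
```

```text
p [515.7 157.9 195.5] yaw -27.68 tilt [ 0.0008 -0.0002] w 21.7 f [ 0.2  0.7 -3.7] t 6.75
[1.6, -1.6, 7.5, 0.0008, -0.0002, -0.0032]
```

View pics/cs7.png

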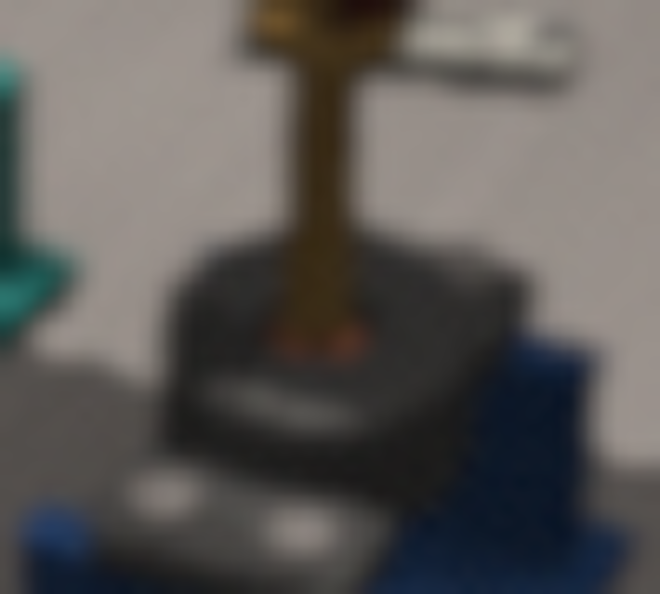

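>>> move_arm(deltas=[[0.7,-1,2,0,0,-0.003],[0,0,3,0,0,0],[0,0,2,0,0,0],[0,0,2,0,0,0]])

```text
t: 7.13
ee_pos: [515.5, 159.3, 186.4]
orientation: [2.685, 1.63, 0.002]
ft_force: [-0.1, -0.9, -3.8]
width: 21.7
```

Run:
```python
from h import *
plan([(515,159,188)],-27.5,step=10)
```

```text
p [515.5 159.3 186.4] yaw -27.48 tilt [0.0017 0.0001] w 21.7 f [-0.1 -0.9 -3.8] t 7.1333
[-0.5, -0.3, -1.6, 0.0014, -0.0009, 0.0003]
```

>>> move_arm(deltas=[[0,0,1.5,0,0,0],[0,0,1.5,0,0,0],[0,0,1.5,0,0,0]])

```text
t: 7.38
ee_pos: [515.6, 159.4, 182.6]
orientation: [2.684, 1.63, 0.002]
ft_force: [-1.9, -1.7, 2.2]
width: 22.0
```

>>> move_arm(deltas=[[0,0,1.5,0,0,0],[0,0,1.5,0,0,0],[0,0,1.5,0,0,0]])

```text
t: 7.63
ee_pos: [515.6, 159.4, 178.7]
orientation: [2.684, 1.63, 0.003]
ft_force: [-2.8, -1.4, 3.1]
width: 22.3
```

>>> move_arm(deltas=[[0,0,2,0,0,0],[0,0,2,0,0,0],[0,0,2,0,0,0],[0,0,2,0,0,0],[0,0,2,0,0,0]])

```text
t: 8.05
ee_pos: [515.6, 159.4, 168.1]
orientation: [2.684, 1.63, 0.003]
ft_force: [-1.4, -1.3, 3.2]
width: 22.0
```

Run:
```python
from h import *
plan([(515,159,160)],-27.5,step=10);print(ctrl.get_obs()['moment'])
```

```text
p [515.6 159.4 168.1] yaw -27.46 tilt [0.0023 0.0001] w 22.0 f [-1.4 -1.3  3.2] t 8.05
[-0.6, -0.4, 8.1, 0.002, -0.0012, 0.0006]
[-0.23032333  0.61477241  0.04252183]
```

>>> move_arm(deltas=[[0,0,2,0,0,0],[0,0,2,0,0,0],[0,0,2,0,0,0],[0,0,2,0,0,0],[0,0,2,0,0,0]])

```text
t: 8.47
ee_pos: [515.6, 159.4, 156.9]
orientation: [2.684, 1.63, 0.003]
ft_force: [-2.4, -0.9, 4.5]
width: 22.0
```

>>> move_arm(deltas=[[0,0,2,0,0,0],[0,0,1.5,0,0,0],[0,0,1,0,0,0]])

```text
t: 8.72
ee_pos: [515.6, 159.4, 151.6]
orientation: [2.684, 1.63, 0.003]
ft_force: [-1.7, -0.2, 2.3]
width: 21.9
```

>>> move_arm(deltas=[[0,0,1,0,0,0],[0,0,1,0,0,0]])

```text
t: 8.88
ee_pos: [515.6, 159.4, 149.2]
orientation: [2.684, 1.63, 0.003]
ft_force: [-1.9, -0.7, 2.3]
width: 22.2
```

>>> move_arm(deltas=[[0,0,1,0,0,0],[0,0,1,0,0,0]])

```text
t: 9.05
ee_pos: [515.6, 159.4, 147.0]
orientation: [2.684, 1.63, 0.003]
ft_force: [-0.9, -1.2, 2.5]
width: 21.8
```

>>> move_arm(deltas=[[0,0,1,0,0,0]])

```text
t: 9.13
ee_pos: [515.6, 159.4, 145.9]
orientation: [2.684, 1.63, 0.003]
ft_force: [-2.5, 0.2, 5.4]
width: 21.7
```

>>> move_arm(deltas=[[0,0,1,0,0,0]])

```text
t: 9.22
ee_pos: [515.7, 159.4, 145.1]
orientation: [2.685, 1.63, 0.003]
ft_force: [-3.7, -1.3, 8.9]
width: 21.6
```

>>> move_arm(deltas=[[0,0,0.5,0,0,0]])

```text
t: 9.3
ee_pos: [515.7, 159.5, 144.9]
orientation: [2.685, 1.63, 0.003]
ft_force: [-3.8, -0.7, 8.3]
width: 22.0
```

>>> move_arm(deltas=[[0,0,0.2,0,0,0]])

```text
t: 9.38
ee_pos: [515.7, 159.4, 145.0]
orientation: [2.684, 1.63, 0.003]
ft_force: [-1.9, -0.4, 5.4]
width: 21.9
```

>>> move_arm(deltas=[[0,0,0.7,0,0,0],[0,0,0.7,0,0,0]])

```text
t: 9.55
ee_pos: [515.7, 159.4, 144.7]
orientation: [2.685, 1.63, 0.003]
ft_force: [-4.5, -0.9, 10.7]
width: 21.8
```

>>> move_arm(deltas=[[0,0,0.7,0,0,0],[0,0,0.7,0,0,0]])

```text
t: 9.72
ee_pos: [515.7, 159.5, 144.7]
orientation: [2.684, 1.63, 0.003]
ft_force: [-4.2, -1.5, 10.2]
width: 22.1
```

>>> move_arm(deltas=[[0,0,0.7,0,0,0],[0,0,0.7,0,0,0],[0,0,0.7,0,0,0],[0,0,0.7,0,0,0],[0,0,0.7,0,0,0]])

```text
t: 10.13
ee_pos: [515.7, 159.5, 144.7]
orientation: [2.684, 1.63, 0.003]
ft_force: [-4.3, -0.4, 9.7]
width: 21.7
```

>>> move_arm(deltas=[[0,0,0.7,0,0,0],[0,0,0.7,0,0,0],[0,0,0.7,0,0,0],[0,0,0.7,0,0,0],[0,0,0.7,0,0,0]])

```text
t: 10.55
ee_pos: [515.7, 159.5, 144.7]
orientation: [2.684, 1.63, 0.004]
ft_force: [-4.1, -1.6, 9.6]
width: 21.9
```

>>> move_arm(deltas=[[0,0,0.7,0,0,0],[0,0,0.7,0,0,0],[0,0,0.7,0,0,0],[0,0,0.7,0,0,0],[0,0,0.7,0,0,0]])

```text
t: 10.97
ee_pos: [515.7, 159.5, 144.7]
orientation: [2.684, 1.63, 0.004]
ft_force: [-4.0, -0.3, 10.4]
width: 21.7
```

>>> move_arm(deltas=[[0,0,0.7,0,0,0],[0,0,0.7,0,0,0],[0,0,0.7,0,0,0]])

```text
t: 11.22
ee_pos: [515.6, 159.5, 144.7]
orientation: [2.684, 1.63, 0.005]
ft_force: [-4.5, -1.2, 9.6]
width: 21.6
```

>>> move_arm(deltas=[[0,0,0.77,0,0,0],[0,0,0.77,0,0,0],[0,0,0.77,0,0,0],[0,0,0.77,0,0,0],[0,0,0.77,0,0,0]])

```text
t: 11.63
ee_pos: [515.6, 159.5, 144.6]
orientation: [2.684, 1.63, 0.005]
ft_force: [-5.0, -1.4, 11.3]
width: 21.4
```

>>> move_arm(deltas=[[0,0,0.77,0,0,0],[0,0,0.77,0,0,0],[0,0,0.77,0,0,0],[0,0,0.77,0,0,0],[0,0,0.77,0,0,0]])

```text
t: 12.05
ee_pos: [515.6, 159.5, 144.6]
orientation: [2.684, 1.63, 0.006]
ft_force: [-4.3, -1.2, 11.3]
width: 21.8
```

>>> move_arm(deltas=[[0,0,0.77,0,0,0],[0,0,0.77,0,0,0],[0,0,0.77,0,0,0],[0,0,0.77,0,0,0],[0,0,0.77,0,0,0]])

```text
t: 12.47
ee_pos: [515.6, 159.4, 144.6]
orientation: [2.684, 1.63, 0.006]
ft_force: [-3.9, -1.1, 10.8]
width: 21.7
```

>>> move_arm(deltas=[[0,0,0.77,0,0,0],[0,0,0.77,0,0,0],[0,0,0.77,0,0,0]])

```text
t: 12.72
ee_pos: [515.6, 159.5, 144.6]
orientation: [2.683, 1.63, 0.006]
ft_force: [-4.5, -1.1, 10.5]
width: 21.9
```

>>> move_arm(deltas=[[0,0,-2,0,0,0],[0,0,-5,0,0,0],[0,0,-10,0,0,0],[0,0,-15,0,0,0],[0,0,-15,0,0,0]])

```text
t: 13.13
ee_pos: [513.4, 158.9, 189.9]
orientation: [2.685, 1.631, -0.002]
ft_force: [0.3, 0.3, -3.5]
width: 21.9
```

>>> move_arm(deltas=[[0,0,-15,0,0,0],[0,0,-12,0,0,0],[0,0,-8,0,0,0],[0,0,0,0,0,0]])

```text
t: 13.47
ee_pos: [515.5, 159.6, 230.8]
orientation: [2.684, 1.63, 0.007]
ft_force: [0.2, 0.8, -3.0]
width: 22.1
```

Run:
```python
from h import *
plan([(532.3,-116.7,225)],-27.47,step=34)
d=grab('scene','s8')
cv2.imwrite('pics/cs8.png',cv2.resize(cv2.imread('pics/s8.png')[115:205,235:335],(667,600),interpolation=cv2.INTER_CUBIC))
```

```text
p [515.5 159.6 230.8] yaw -27.46 tilt [0.0049 0.0009] w 22.1 f [ 0.2  0.8 -3. ] t 13.4667
[-26.4, 15.8, 0.6, 0.004, -0.0031, 0.0002]
[-26.4, 15.8, 0.6, 0.0, 0.0, 0.0]
[-26.4, 15.8, 0.6, 0.0, -0.0, -0.0]
[-26.4, 15.8, 0.6, -0.0, -0.0, -0.0]
[-26.4, 15.8, 0.6, 0.0, 0.0, -0.0]
[-26.4, 15.8, 0.6, -0.0, -0.0, -0.0]
[-26.4, 15.8, 0.6, 0.0, 0.0, -0.0]
[-26.4, 15.8, 0.6, -0.0, -0.0, -0.0]
[-26.4, 15.8, 0.6, -0.0, -0.0, -0.0]
```

View pics/cs8.png

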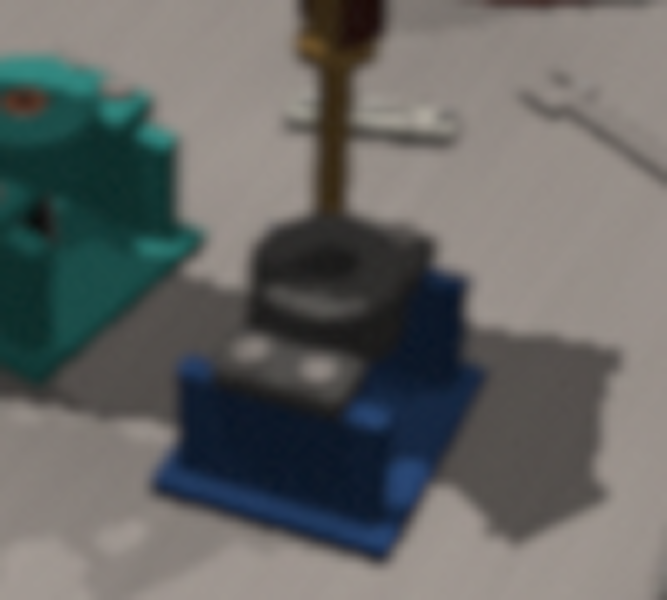

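The bore at crop (330,265) is now dark, so the bush has gone below it, and the drift still hangs straight. Next I'll take the drift back to the holder.

>>> move_arm(deltas=[[-26.5,15.8,0.6,0.004,-0.003,0],[-26.5,15.8,0.6,0,0,0],[-26.5,15.8,0.6,0,0,0],[-26.5,15.8,0.6,0,0,0],[-26.5,15.8,0.6,0,0,0]])

```text
t: 13.93
ee_pos: [523.2, 6.0, 223.7]
orientation: [-2.674, -1.642, 0.003]
ft_force: [-0.3, -0.8, -3.0]
width: 21.7
```

>>> move_arm(deltas=[[-26.5,15.8,0.6,0,0,0],[-26.5,15.8,0.6,0,0,0],[-15,9,0,0,0,0],[0,0,0,0,0,0],[0,0,0,0,0,0]])

```text
t: 14.35
ee_pos: [525.7, -82.2, 217.4]
orientation: [-2.676, -1.633, 0.012]
ft_force: [0.5, -0.3, -3.9]
width: 21.7
```

Run:
```python
from h import *
plan([(532.3,-116.7,225)],-27.47,step=34)
```

```text
p [525.7 -82.2 217.4] yaw -27.23 tilt [-0.0102  0.0015] w 21.7 f [ 0.5 -0.3 -3.9] t 14.35
[-13.9, 10.8, -3.9, -0.0097, 0.0034, 0.0041]
[-13.8, 10.9, -3.8, 0.0, -0.0, 0.0]
```

>>> move_arm(deltas=[[-14,11,0,-0.01,0.003,0.004],[-14,11,0,0,0,0],[0,0,0,0,0,0],[0,0,0,0,0,0]])

```text
t: 14.68
ee_pos: [531.0, -114.4, 214.6]
orientation: [-2.681, -1.631, 0.004]
ft_force: [-1.0, -0.1, -3.7]
width: 21.8
```

Run:
```python
from h import *
plan([(532.3,-116.7,160)],-27.47,step=15)
```

```text
p [ 531.  -114.4  214.6] yaw -27.37 tilt [-0.004  0.002] w 21.8 f [-1.  -0.1 -3.7] t 14.6833
[-0.4, 0.6, 13.7, -0.0045, 0.0, 0.0018]
[-0.4, 0.5, 13.7, 0.0, 0.0, -0.0]
[-0.4, 0.5, 13.7, 0.0, 0.0, -0.0]
[-0.4, 0.5, 13.7, -0.0, -0.0, -0.0]
```

>>> move_arm(deltas=[[-1.5,2.2,10,-0.004,0,0.002],[0,0,14,0,0,0],[0,0,14,0,0,0],[0,0,14,0,0,0],[0,0,8,0,0,0]])

```text
t: 15.1
ee_pos: [533.2, -111.4, 151.6]
orientation: [2.681, 1.635, 0.005]
ft_force: [-0.7, 0.7, -4.0]
width: 21.8
```

>>> move_arm(deltas=[[0,0,3,0,0,0],[0,0,0,0,0,0],[0,0,0,0,0,0]])

```text
t: 15.35
ee_pos: [531.3, -108.9, 145.4]
orientation: [-2.678, -1.637, 0.001]
ft_force: [-0.0, 0.6, -3.5]
width: 22.1
```

Run:
```python
from h import *
plan([(532.3,-116.7,136)],-27.47,step=15)
d=grab('scene','s9')
cv2.imwrite('pics/cs9.png',cv2.resize(cv2.imread('pics/s9.png')[175:255,205:295],(675,600),interpolation=cv2.INTER_CUBIC))
```

```text
p [ 531.3 -108.9  145.4] yaw -27.11 tilt [-0.0019  0.0021] w 22.1 f [-0.   0.6 -3.5] t 15.35
[-6.5, 4.5, 9.4, -0.0026, -0.001, 0.0063]
```

View pics/cs9.png

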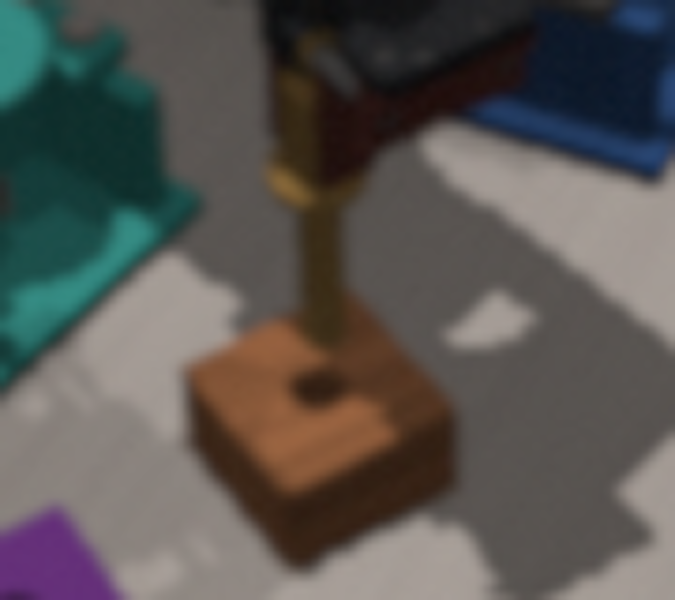

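>>> move_arm(deltas=[[-6.5,4.5,0,-0.003,-0.001,0.006],[0,0,0,0,0,0],[0,0,0,0,0,0]])

```text
t: 15.65
ee_pos: [533.9, -117.7, 147.3]
orientation: [2.683, 1.629, 0.004]
ft_force: [-0.8, -0.0, -3.5]
width: 21.4
```

Run:
```python
from h import *
plan([(532.3,-116.7,136)],-27.47,step=15);print(ctrl.get_obs()['qvel'].round(3))
```

```text
p [ 533.9 -117.7  147.3] yaw -27.47 tilt [ 0.0041 -0.0013] w 21.4 f [-0.8 -0.  -3.5] t 15.65
[0.1, -1.9, 11.3, 0.0043, -0.0007, 0.0]
[-0.012 -0.006 -0.011 -0.007 -0.002 -0.005]
```

>>> move_arm(deltas=[[0.4,-1.9,5,0.004,0,0],[0,0,6,0,0,0],[0,0,3,0,0,0],[0,0,0,0,0,0]])

```text
t: 15.98
ee_pos: [533.1, -117.2, 133.2]
orientation: [2.685, 1.628, 0.004]
ft_force: [-0.4, 0.2, -3.5]
width: 21.8
```

Run:
```python
from h import *
plan([(532.3,-116.7,120)],-27.47,step=15);print(ctrl.get_obs()['qvel'].round(3))
d=grab('scene','s10')
cv2.imwrite('pics/cs10.png',cv2.resize(cv2.imread('pics/s10.png')[175:255,205:295],(675,600),interpolation=cv2.INTER_CUBIC))
```

```text
p [ 533.1 -117.2  133.2] yaw -27.54 tilt [0.0029 0.0001] w 21.8 f [-0.4  0.2 -3.5] t 15.9833
[0.0, -0.9, 13.2, 0.0026, -0.0014, -0.0013]
[-0.002  0.002  0.003 -0.    -0.001  0.002]
```

View pics/cs10.png

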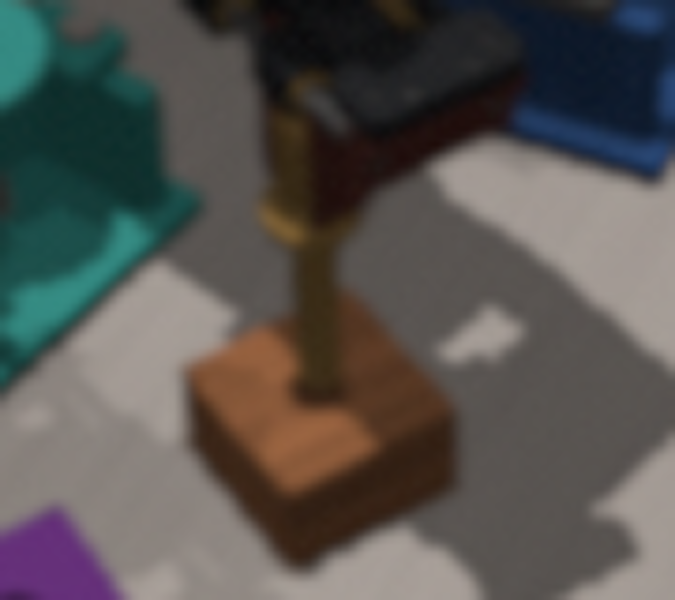

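>>> move_arm(deltas=[[0,-0.9,3,0.003,-0.001,0],[0,0,3,0,0,0],[0,0,3,0,0,0],[0,0,3,0,0,0]])

```text
t: 16.37
ee_pos: [532.7, -116.7, 120.7]
orientation: [-2.686, -1.629, -0.001]
ft_force: [-0.5, -0.5, -3.9]
width: 22.1
```

Run:
```python
from h import *
plan([(532.3,-116.7,85)],-27.47,step=15)
```

```text
p [ 532.7 -116.7  120.7] yaw -27.53 tilt [0.0003 0.0005] w 22.1 f [-0.5 -0.5 -3.9] t 16.3667
[-0.1, -0.1, 11.9, 0.0001, -0.0005, -0.0011]
[-0.1, -0.1, 11.9, 0.0, 0.0, -0.0]
[-0.1, -0.1, 11.9, -0.0, 0.0, 0.0]
```

Tip height is about 48 mm, so it's inside the hole, with no side force.

>>> move_arm(deltas=[[0,0,6,0,0,-0.001],[0,0,6,0,0,0],[0,0,6,0,0,0],[0,0,6,0,0,0],[0,0,4,0,0,0]])

```text
t: 16.78
ee_pos: [532.7, -116.6, 89.7]
orientation: [-2.685, -1.631, -0.001]
ft_force: [1.2, -0.1, -4.0]
width: 21.8
```

>>> move_arm(deltas=[[0,0,2,0,0,0],[0,0,1,0,0,0]])

```text
t: 16.95
ee_pos: [532.0, -116.4, 85.1]
orientation: [-2.684, -1.63, 0.001]
ft_force: [0.2, -0.2, -3.7]
width: 21.9
```

>>> move_arm(deltas=[[0,0,1,0,0,0],[0,0,1,0,0,0]])

```text
t: 17.12
ee_pos: [532.0, -116.4, 82.7]
orientation: [-2.684, -1.63, 0.002]
ft_force: [-0.1, -1.5, -4.1]
width: 21.8
```

>>> move_arm(deltas=[[0,0,0.7,0,0,0],[0,0,0.5,0,0,0]])

```text
t: 17.28
ee_pos: [532.1, -116.5, 82.6]
orientation: [-2.684, -1.63, 0.002]
ft_force: [-1.5, 1.1, 0.6]
width: 22.3
```

Seated at the grasp height, with the weight off the wrist. Releasing.

>>> move_arm(deltas=[[0,0,0,0,0,0],[0,0,0,0,0,0],[0,0,0,0,0,0],[0,0,0,0,0,0],[0,0,0,0,0,0]], hand=-1)

```text
t: 17.7
ee_pos: [534.7, -117.1, 84.6]
orientation: [2.683, 1.629, 0.005]
ft_force: [-0.1, 0.2, 0.3]
width: 51.6
```

>>> move_arm(deltas=[[0,0,0,0,0,0],[0,0,0,0,0,0],[0,0,0,0,0,0],[0,0,0,0,0,0]])

```text
t: 18.03
ee_pos: [535.1, -117.2, 84.7]
orientation: [2.683, 1.629, 0.006]
ft_force: [0.3, -0.3, -0.8]
width: 78.5
```

>>> move_arm(deltas=[[0,0,-10,0,0,0],[0,0,-25,0,0,0],[0,0,-30,0,0,0],[0,0,-30,0,0,0],[0,0,-20,0,0,0]])

```text
t: 18.45
ee_pos: [530.4, -116.1, 200.7]
orientation: [-2.68, -1.628, 0.008]
ft_force: [0.5, -0.5, 0.3]
width: 87.8
```

>>> move_arm(deltas=[[-10,0,-10,0,0,0],[-30,0,0,0,0,0],[-35,0,0,0,0,0],[-35,0,0,0,0,0],[-35,0,0,0,0,0]])

```text
t: 18.87
ee_pos: [466.6, -246.9, 219.8]
orientation: [2.673, 1.642, 0.007]
ft_force: [1.1, -0.4, 0.5]
width: 87.8
```

>>> move_arm(deltas=[[-35,0,0,0,0,0],[-20,0,0,0,0,0],[0,0,0,0,0,0],[0,0,0,0,0,0],[0,0,0,0,0,0]])

```text
t: 19.28
ee_pos: [434.3, -304.1, 219.9]
orientation: [2.679, 1.632, 0.004]
ft_force: [-0.1, -0.4, -0.1]
width: 87.8
```

Run:
```python
from h import *
plan([(532.3,-116.7,300)],-27.47,step=500)
grab('scene','s11');d=grab('top','t11');P=cloud(d);Q=P[170:222,268:326].reshape(-1,3)
for lo,hi in((40,58),(98,108),(130,160)):
    s=Q[(Q[:,2]>lo)&(Q[:,2]<hi)];print(lo,len(s),s.mean(0).round(1),cv2.minAreaRect(s[:,:2].astype(np.float32)),np.median(s[:,2]))
```

```text
p [ 434.3 -304.1  219.9] yaw -27.3 tilt [ 0.0046 -0.0024] w 87.8 f [-0.1 -0.4 -0.1] t 19.2833
[211.5, 1.6, -80.1, 0.0052, 0.0, 0.0029]
40 599 [ 527.8 -112.9   48.7] ((532.0740966796875, -114.78721618652344), (79.82440185546875, 80.29650115966797), 61.89570617675781) 48.79038318701805
98 73 [ 526.9 -112.8  104.4] ((529.5187377929688, -114.33499908447266), (37.988250732421875, 33.30469512939453), 64.79412841796875) 104.4898339795302
130 79 [ 529.9 -114.7  148.4] ((530.9976196289062, -115.23120880126953), (21.153127670288086, 21.542369842529297), 62.783287048339844) 149.3740202731908
```

View pics/s11.png

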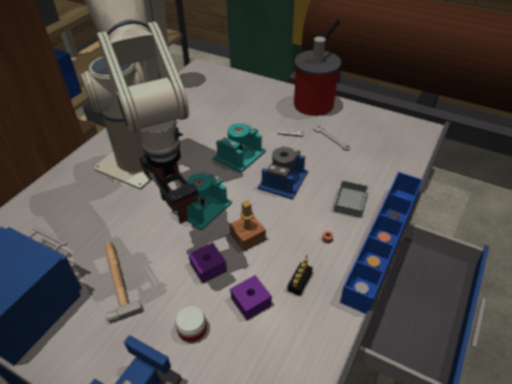

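View pics/t11.png

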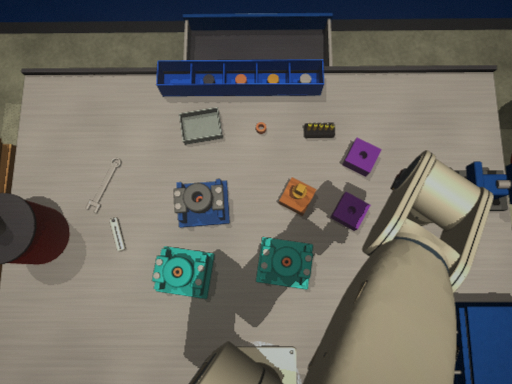

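Run:
```python
from h import *
A=cloud(dict(np.load('pics/top0.npz')));B=cloud(dict(np.load('pics/t11.npz')))
D=(B-A)[...,2]
m=(A[...,2]>140)&(B[...,2]>140);m[:, :268]=0;m[:,326:]=0;m[:170]=0;m[222:]=0;print('grip',m.sum(),np.median(D[m]),np.median(A[m][:,2]),np.median(B[m][:,2]))
m=(abs(A[...,2]-103)<4)&(abs(B[...,2]-103)<4);m[:, :268]=0;m[:,326:]=0;m[:170]=0;m[222:]=0;print('collar',m.sum(),np.median(D[m]))
a=dict(np.load('pics/scene0.npz'));b=dict(np.load('pics/s11.npz'));A2,B2=cloud(a),cloud(b)
m=(A2[...,2]>110)&(B2[...,2]>110)&(A2[...,2]<160);m[:192]=0;m[252:]=0;m[:,:222]=0;m[:,275:]=0;print('scene drift',m.sum(),np.median((B2-A2)[...,2][m]))
print('bore px z',A[195:200,195:200,2].round(0).tolist(),B[195:200,195:200,2].round(0).tolist())
print(ctrl.get_obs()['qvel'].round(3))
```

```text
grip 70 0.668690537930047 149.54160286470653 149.68108754548496
collar 44 0.19721306474161793
scene drift 127 -0.014616480632071216
bore px z [[112.0, 113.0, 113.0, 113.0, 112.0], [116.0, 114.0, 111.0, 112.0, 115.0], [112.0, 113.0, 115.0, 113.0, 105.0], [114.0, 109.0, 114.0, 114.0, 116.0], [107.0, 111.0, 115.0, 113.0, 111.0]] [[90.0, 12.0, 9.0, 13.0, 12.0], [12.0, 11.0, 68.0, 77.0, 72.0], [12.0, 74.0, 74.0, 72.0, 74.0], [71.0, 70.0, 73.0, 72.0, 72.0], [70.0, 73.0, 74.0, 71.0, 70.0]]
[ 0.012  0.001 -0.003 -0.001  0.    -0.   ]
```

```bash
python3 -c "
from workcell import ctrl
print(ctrl.close_job())"
```

```text
the job is handed in; nothing more can be done
None
```

I drove the bush out below the cap onto the sprung buffer, held it there under a steady push, and put the drift back in its holder. I handed the job in at about 19.4 s.

- **Push:** Sliding the bush took about 6–8 N. On the buffer I held it still for about 1.5 s at about 14 N, then another 1.3 s or so at about 15 N. The highest push I read was about 15 N, plus a side force of 4–5 N; I only saw the force at the end of each move.
- **Bush:** In the last top image its upper face is at about z = 72 mm, roughly 8 mm below the cap's underside.
- **Drift:** It was set down at the height where I gripped it, took its own weight before I opened the fingers, and now stands upright. Its height matches the start to within 1 mm in both cameras.
- **Other things:** In the last images the other things look to be where they started. The gripper is open and well clear of everything.

**What disagreed:**
- **Cameras:** The two cameras differed by about 6 mm in y. I worked from the distance between holder and cap, which both gave nearly the same.
- **Fingertips:** In the images they sit about 28 mm above the reported TCP. I went by the pictures and gripped at TCP z = 82.6 mm, and the grip held throughout.

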